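Close the gluing form on its guide pins

ROBOT

A 7-joint arm with a two-finger parallel gripper is mounted at the origin on the work surface. World frame = base frame: x ahead of the robot, y to its left, z up, the work surface at z = 0. Lengths are in m, angles in degrees, forces in N, time in s.
With the tool pointing down it reaches from about 0.35 to 0.775 m from the base axis. Payload 3.1 kg.
Tool frame: the origin (TCP) lies on the centre line of the jaws, within the pads' length; the fingertips stand 17 mm ahead of it and the grasp point (between the pads) lies 2 mm behind it (robot.tip_reach is the distance from the TCP to the fingertips, in m); z points along the fingers, y is the line along which they close (so a half turn about z gives the same grasp; the last joint's range is limited). The gripper opens to 85 mm and grips with 20 to 120 N. Pads are 22 mm wide; open, the fingers measure 114 mm over their backs; the gripper's body (76 mm by 85 mm) begins 54 mm behind the grasp point. The pads swing forward as they close: fully open they stand 13 mm farther back than shut.
Start: joints at [-2.389, 17.813, 0.802, 86.603, -0.252, 75.585, -1.558], TCP at [0.55, 0, 0.248] pointing down, gripper open.
Joint ranges: [-154.91, 154.91], [-16.99, 109.72], [-72.82, 74.43], [7.12, 147.25], [-82.49, 262.49], [11.32, 116.49], [-174.64, 174.64]. Speed limits (degrees/s): [159.86, 159.86, 180, 180, 180, 180, 180].

INTERFACE

Orientations are given as [roll, pitch, yaw] about the fixed x, y, z axes, in that order (R = Rz(yaw) Ry(pitch) Rx(roll)).
In Python, from station import robot, fingers, vision, workorder, recognise gives the robot as it stands. Calls block until the motion is done:
- robot.move_to(position, orientation): joint-space move of the TCP to a pose.
- robot.line_to(position, orientation=None, velocity=0.15, f_stop=None): straight line of the TCP; orientation=None keeps the orientation; velocity is the mean speed in m/s. With f_stop (N) it stops when the force on the tool has changed by that much, and returns True; else False.
- robot.move_j(angles): joint-space move.
- fingers.gripper_to(opening, force=None): opening from 0.0 (shut) to 1.0 (fully open); force is the grip in N (None keeps the last); returns when the fingers have stopped.
- robot.pause(seconds).
- robot.inverse_kinematics(position, orientation): joint angles nearest the present ones, or None.
- vision.grab_frame(name): name is "scene" or "side" or "wrist"; returns the picture (420x560x3 uint8, red, green, blue); there is no depth.
- vision.calibration(name): a dict with "mtx" (3x3 intrinsics, pixels), "extrinsics" (4x4, takes a point from world to camera coordinates); the wrist camera has in their place "T_tool_cam" (4x4, takes a point from camera to tool coordinates, whose origin is the TCP and whose axes are the flange's). Camera axes: x right, y up, looking along -z (the intrinsics and any distortion apply to the point x, -y, -z); pixel columns grow to the right and rows downward; lengths in m; the calibration is good to about 2 mm. A picture is of the moment at which its call begins: read the wrist's pose just before it. calibration takes no time and is no camera call.
A pose or a line that the arm cannot do raises robot.PlanningError and nothing moves.
- workorder.close_job(): hands the job in; it is judged then, once.
Trained networks look in the newest picture that a camera, given by its name, has taken for a name from the list of things; names that differ only in an ending like _2 or _b are one class to them, and where a whole thing is asked for, a point or a joint stands for the part that bears it (a point fixed in the world has none). Each returns a list of dicts, best first, with "p" (0 to 1); they miss things now and then, are a little off and sometimes report something else, mostly with a low value. They report only what shows in the picture. A call takes as long as a camera call. They do not tell look-alikes from the thing itself.
- recognise(label, camera): "rect" ([centre column, centre row, width, height] in pixels, round what is visible of it).
Readings, each from a call of its own:
- robot.current_time_s(): time.
- robot.current_joint_positions(): joint angles.
- robot.current_dq(): joint speeds.
- robot.current_joint_torque(): joint torques, N m.
- robot.current_tool_pos(): TCP position.
- robot.current_eef_rot(): TCP orientation.
- robot.current_contact_force(): force on the tool from outside, world axes, zero at the start.
- robot.current_torque(): the same for the moment, N m.
- robot.current_finger_gap(): opening from 0.0 (shut) to 1.0 (fully open).
- robot.current_gripper_force(): force on a finger pad.
Only numpy, scipy, OpenCV 4.12 (cv2) and the standard library are available. Lean on these libraries where they do the work, as an engineer would, in place of code of your own. Each camera call takes 0.05 s, during which the arm holds its last target. There are 200 camera calls.

TASK

This gluing form takes one lid core in each of its three nests, but one nest has been loaded with two, one lying on the other: take off the upper core and lay it flat in the open stock tray. Then lift the form's top half, the plate with the handle, off the sloping rest and lower it over the two guide pins, level and without letting it drop, until it lies flat on the three cores. Leave those three cores in their nests, and do not shift the brush, the paste dish and the tin that stand close by.

Things in the scene. Friction and masses are not known exactly. Their poses are not given: they have to be found in the camera images.
- bed: The form's bed, fixed: a brown hardwood block 110 (x) by 230 (y) by 30 mm high; origin at the centre of its underside, on the bench (z = 0); z up. Three round nests, 53 mm wide and 8 mm deep, lie at y = -60, 0 and 60 mm (x = 0). Two upright steel guide pins stand at y = -97 and 97 mm (x = 0).
- pin_tip (a point): Tip of the guide pin at the bed's +y end. Both pins are alike: 12 mm thick, rising 46 mm above the bed's top face (tips 76 mm above the bench), the last 12 mm tapering to 6 mm.
- top_grip (a point): Centre of the handle bar of the form's loose top half (0.44 to 0.72 kg), a brown hardwood plate; its z points squarely out of the plate's upper face, its y along plate and bar. The bar is dark wood, flat-sided, 18 mm wide (x), 20 mm high (z), 120 mm long (y), on two end posts 25 mm high. When home this point is 93 mm above the bench, over the bed's origin, z up.
- top_under (a point): Centre of the top half's underside, 55 mm below the bar's centre; same axes. The plate is 110 (x) by 230 (y) by 20 mm thick, with two 15 mm brass-ringed through holes at y = -97 and 97 mm (x = 0) for the pins; either way round fits. It starts face up on the sloping rest, its z leaning 35 degrees from vertical to the rest's -x. Home, the underside lies 8 mm above the bed's top face, on the cores.
- rest: The sloping rest, fixed: two pale wooden rails, 0.2 m wide (y), 0.12 m deep (x), 0.1 m high, rising 35 degrees towards its +x, with a ledge along the low -x side, 14 mm out of the rails, against which the plate's long edge lies. Origin on the bench under the middle of the plate.
- core_top_center (a point): Centre of the extra lid core, the upper one in the doubled nest: a pale wooden disc 50 mm across, 16 mm thick, 25 g, z up. It lies loose on an equal core, up to 4 mm off its centre. Its centre is 16 mm above the bed's top face (46 mm above the bench), its underside 8 mm above that face. Which nest is doubled differs from run to run.
- core_a_center (a point): Centre of one of the three cores that stay, each alike 50 mm across and 16 mm thick, lying in its nest and standing 8 mm above the bed's top face.
- core_b_center (a point): Centre of the second of the three cores that stay (as core_a).
- core_c_center (a point): Centre of the third of the three cores that stay (as core_a); this is the one beneath the extra core.
- tray: The open stock tray, fixed: pale plywood, 170 (x) by 140 (y) by 24 mm high, walls 6 mm, inner floor 6 mm above the bench; origin at the centre of its underside. Two spare cores lie in the half towards its +x (centres about 50 mm from the middle); the half towards its -x is empty.
- brush: A flat paste brush, 150 mm long, 43 mm wide, 11 mm high, lying on the bench along the bed's -x side; origin near its middle on the bench.
- tin: A small closed steel tin, 52 mm across, 45 mm high, standing behind the rest (its +x side); origin under its centre.
- dish: A small white paste dish, 64 mm across, 22 mm high, behind the bed (its +x side); origin under its centre.
Things that resemble listed ones, but are neither listed nor needed, are in the scene too. Leave any pink look-alike of the part that bears core_top_center alone.

How it is judged:
By the outcome, as a careful person would: the job done as asked, in the order asked, and still so for the second after the job is handed in, with the robot touching nothing.
It also fails if it takes over 59 s, if anything falls off the work surface, if the arm or the gripper's body presses on something with over 40 N, if the wrist force passes 120 N, or if a joint passes its speed limit or range.

## Working session

There is one attempt and no reset: what is moved stays moved. The work goes in short steps, each a Python script; the robot and the scene stay as the last script left them, time stands still between calls to the robot, and variables do not carry over. Pictures are saved under pics/ and viewed, at most 13 in all, crops included, and the job is handed in when it is done.

```bash
mkdir -p pics; ls; python3 - <<'E'
from station import robot, fingers, vision, workorder, recognise
import cv2,numpy as np
ims=[]
for c in ["scene","side"]:
    im=vision.grab_frame(c); cv2.imwrite(f"pics/{c}0.png",im[:,:,::-1])
    K=vision.calibration(c); print(c,np.round(K["mtx"],1).tolist(),np.round(K["extrinsics"],3).tolist(),K.keys())
    for l in ["bed","pin_tip","top_grip","top_under","rest","core_top_center","core_a_center","tray","brush","tin","dish"]:
        print(l,[(round(d["p"],2),np.round(d["rect"]).astype(int).tolist()) for d in recognise(l,c)][:6])
print(vision.calibration("wrist"),robot.current_time_s())
E
```

```text
pics
scene [[384.3, 0.0, 282.1], [0.0, 384.3, 211.5], [0.0, 0.0, 1.0]] [[-0.417, 0.909, -0.009, 0.218], [-0.581, -0.26, 0.771, 0.226], [0.699, 0.327, 0.636, -1.237], [0.0, 0.0, 0.0, 1.0]] dict_keys(['mtx', 'extrinsics'])
bed [(0.81, [198, 197, 94, 61])]
pin_tip [(0.84, [200, 194, 99, 61])]
top_grip [(0.61, [422, 243, 126, 56])]
top_under [(0.61, [423, 240, 124, 52])]
rest [(0.72, [417, 277, 99, 50]), (0.39, [222, 178, 45, 24])]
core_top_center [(0.81, [209, 239, 27, 17]), (0.69, [210, 190, 18, 13]), (0.57, [277, 198, 23, 17]), (0.53, [422, 240, 123, 49])]
core_a_center [(0.64, [178, 182, 18, 13]), (0.31, [197, 198, 96, 58])]
tray [(0.69, [272, 265, 84, 75])]
brush [(0.67, [224, 178, 47, 26]), (0.23, [212, 191, 19, 16])]
tin [(0.79, [408, 315, 34, 40]), (0.61, [417, 274, 102, 48])]
dish [(0.65, [172, 220, 24, 22])]
side [[503.2, 0.0, 283.5], [0.0, 503.2, 215.2], [0.0, 0.0, 1.0]] [[0.957, -0.289, 0.011, -0.486], [0.166, 0.582, 0.796, -0.181], [-0.237, -0.76, 0.605, -1.153], [0.0, 0.0, 0.0, 1.0]] dict_keys(['mtx', 'extrinsics'])
bed [(0.66, [300, 339, 79, 110]), (0.66, [311, 246, 83, 55
[... 339 characters left out ...]
59, 29, 26])]
tray [(0.72, [311, 246, 87, 54])]
brush [(0.67, [245, 355, 21, 63])]
tin [(0.63, [287, 181, 15, 22]), (0.52, [305, 360, 25, 27])]
dish [(0.65, [346, 322, 30, 24])]
{'mtx': array([[318.84371954,   0.        , 279.07278515],
       [  0.        , 318.84371954, 212.25268297],
       [  0.        ,   0.        ,   1.        ]]), 'T_tool_cam': array([[-1.85973052e-03,  9.56289452e-01,  2.92415843e-01,
         7.43450922e-02],
       [ 9.99998270e-01,  1.79245269e-03,  4.98002084e-04,
        -1.17614424e-03],
       [-4.79074247e-05,  2.92416263e-01, -9.56291131e-01,
        -1.25837790e-01],
       [ 0.00000000e+00,  0.00000000e+00,  0.00000000e+00,
         1.00000000e+00]])} 1.2
```

View pics/scene0.png

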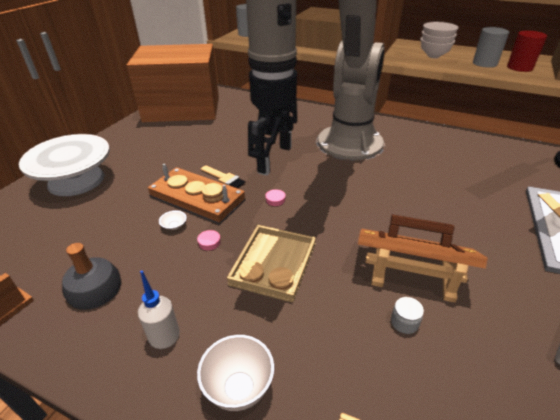

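View pics/side0.png

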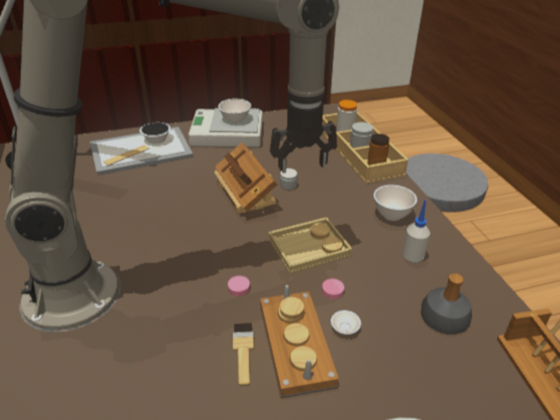

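The side view shows the bed at (298,343) with cores at (291,310), (296,334) and (303,358). The one at (291,310), near the +y pin (286,292), looks doubled. In the scene view that one is at (212,190). The pink look-alikes are at side (239,285) and (333,288); the spare cores in the tray are at (320,230) and (332,246). The plate lies on the rest at side (246,178), and the tray is at (311,244).

```bash
cat > h.py <<'E'
from station import robot, fingers, vision, workorder, recognise
import cv2,numpy as np
from scipy.spatial.transform import Rotation as R
def pose():
    T=np.eye(4);T[:3,:3]=R.from_euler('xyz',robot.current_eef_rot(),degrees=True).as_matrix();T[:3,3]=robot.current_tool_pos();return T
def cam(c,T=None):
    k=vision.calibration(c); K=k["mtx"]
    W=(T@k["T_tool_cam"]) if c=="wrist" else np.linalg.inv(k["extrinsics"])
    return K,W
def ray(c,uv,T=None):
    K,W=cam(c,T); u,v=uv
    d=np.array([(u-K[0,2])/K[0,0],-(v-K[1,2])/K[1,1],-1]); d=W[:3,:3]@d
    return W[:3,3],d/np.linalg.norm(d)
def atz(c,uv,z,T=None):
    o,d=ray(c,uv,T); return o+d*(z-o[2])/d[2]
def tri(rays):
    A=np.zeros((3,3));b=np.zeros(3)
    for o,d in rays:
        P=np.eye(3)-np.outer(d,d);A+=P;b+=P@o
    p=np.linalg.solve(A,b); return p,[round(float(np.linalg.norm((np.eye(3)-np.outer(d,d))@(p-o)))*1000,1) for o,d in rays]
def proj(c,p,T=None):
    K,W=cam(c,T); q=np.linalg.inv(W)@np.append(p,1); return np.array([K[0,0]*q[0]/-q[2]+K[0,2],K[1,1]*-q[1]/-q[2]+K[1,2]])
def shot(c,name):
    T=pose(); im=vision.grab_frame(c); cv2.imwrite(f"pics/{name}.png",im[:,:,::-1]); return T,im
E
python3 - <<'E'
from h import *
np.set_printoptions(precision=3,suppress=True)
for n,s,z in [("pinA",(286,289),.076),("pinB",(308,363),.076),("dbl",(291,308),.05),("mid",(296,333),.038),("c3",(303,357),.038),("tray",(311,244),.012),("rest",(246,182),.08),("tin",(287,181),.02),("brush",(245,355),.01),("dish",(346,322),.01)]:
    print(n,atz("side",s,z))
for n,s,z in [("pinA",(225,188),.076),("pinB",(166,165),.076),("dbl",(212,189),.05),("mid",(195,188),.038),("c3",(177,181),.038),("tray",(273,263),.012),("handle",(420,230),.13),("tin",(407,315),.02)]:
    print(n,atz("scene",s,z))
E
```

```text
pinA [ 0.454 -0.191  0.076]
pinB [ 0.438 -0.382  0.076]
dbl [ 0.456 -0.223  0.05 ]
mid [ 0.449 -0.28   0.038]
c3 [ 0.444 -0.34   0.038]
tray [0.582 0.003 0.012]
rest [0.467 0.226 0.08 ]
tin [0.605 0.287 0.02 ]
brush [ 0.341 -0.283  0.01 ]
dish [ 0.57 -0.26  0.01]
pinA [ 0.47  -0.173  0.076]
pinB [ 0.445 -0.366  0.076]
dbl [ 0.457 -0.221  0.05 ]
mid [ 0.458 -0.274  0.038]
c3 [ 0.451 -0.335  0.038]
tray [0.588 0.01  0.012]
handle [0.498 0.274 0.13 ]
tin [0.61  0.292 0.02 ]
```

```bash
python3 - <<'E'
from h import *
print(robot.current_eef_rot(),robot.current_time_s())
robot.move_to([0.43,-0.27,0.25],[180,0,-5])
T,im=shot("wrist","bed1"); np.save("Tbed1",T)
for l in ["bed","pin_tip","core_top_center"]:
    print(l,[(round(d["p"],2),np.round(d["rect"]).astype(int).tolist()) for d in recognise(l,"wrist")][:6])
print(robot.current_time_s())
E
```

```text
[1.79997211e+02 1.55225434e-03 9.00045947e+01] 1.2
bed [(0.95, [291, 167, 226, 102])]
pin_tip [(0.68, [291, 164, 220, 102])]
core_top_center [(0.72, [236, 169, 48, 49]), (0.65, [162, 50, 55, 52]), (0.64, [138, 240, 51, 41])]
2.5333
```

View pics/bed1.png

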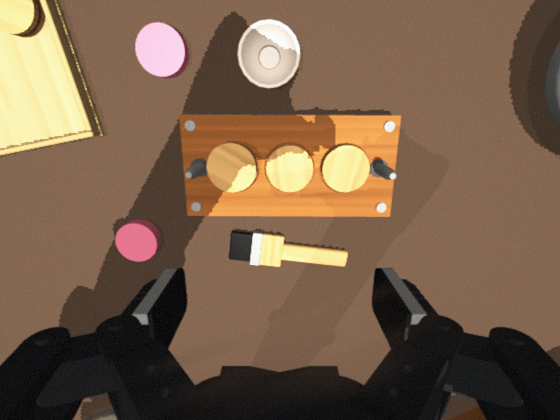

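The wrist view shows the bed top face with corners at about (180,115), (400,116), (390,216) and (188,216). The cores are at (232,168), (290,169) and (346,168), and the pins at (190,173) and (393,175). Two pink discs are at (161,50) and (138,240). My candidates are the pale discs at 232, 290 and 346. I'll crop to check whether the left one is doubled.

```bash
python3 - <<'E'
from h import *
np.set_printoptions(precision=4,suppress=True)
im=cv2.imread("pics/bed1.png");T=np.load("Tbed1.npy")
cv2.imwrite("pics/crop1.png",cv2.resize(im[105:225,170:410],None,fx=3.2,fy=3.2,interpolation=cv2.INTER_CUBIC))
C=np.array([atz("wrist",p,.030,T) for p in [(180,115),(400,116),(390,216),(188,216)]])
print(C, C.mean(0), np.linalg.norm(C-np.roll(C,1,0),axis=1))
S=np.array([atz("wrist",p,.030,T) for p in [(190,126),(390,127),(381,208),(196,207)]]);print("screws",S.mean(0))
for n,p,z in [("A",(188,173),.076),("B",(394,175),.076),("dbl",(232,168),.054),("mid",(290,169),.038),("c",(346,169),.038)]: print(n,atz("wrist",p,z,T))
E
```

```text
[[ 0.513  -0.1723  0.03  ]
 [ 0.4925 -0.3997  0.03  ]
 [ 0.3839 -0.3911  0.03  ]
 [ 0.4035 -0.162   0.03  ]] [ 0.4482 -0.2813  0.03  ] [0.11   0.2283 0.1089 0.2299]
screws [ 0.4478 -0.281   0.03  ]
A [ 0.4592 -0.1843  0.076 ]
B [ 0.4406 -0.3788  0.076 ]
dbl [ 0.4571 -0.2229  0.054 ]
mid [ 0.4485 -0.2816  0.038 ]
c [ 0.4434 -0.341   0.038 ]
```

View pics/crop1.png

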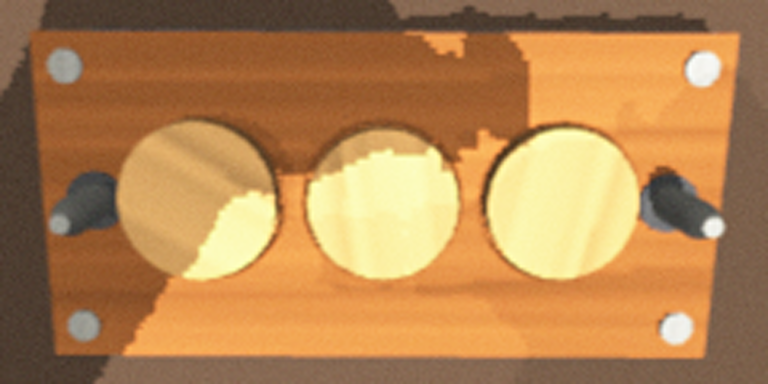

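The left disc (crop 197,199) is larger and nearer the camera, and it hides its nest rim, while the other two show a dark nest gap. So it is the doubled one. Picking it now.

```bash
python3 - <<'E'
from h import *
np.set_printoptions(precision=4,suppress=True)
T=np.load("Tbed1.npy"); c=atz("wrist",(231.6,167.2),.054,T); print(c)
o=[180,0,84.6]
robot.move_to([c[0],c[1],.14],o)
fingers.gripper_to(0.8,30)
print(robot.line_to([c[0],c[1],.057],o,velocity=.08,f_stop=8), robot.current_tool_pos())
fingers.gripper_to(0.3,30)
print("gap",robot.current_finger_gap(),robot.current_gripper_force(),robot.current_contact_force())
robot.line_to([c[0],c[1],.15],o,velocity=.1)
print("gap",robot.current_finger_gap(),robot.current_gripper_force())
shot("side","pick")
robot.move_to([0.5,0.0,.25],[180,0,0])
T,_=shot("wrist","tray"); np.save("Ttray",T)
print([(round(d["p"],2),np.round(d["rect"]).astype(int).tolist()) for d in recognise("tray","wrist")])
a=cv2.imread("pics/pick.png")[250:420,180:420];b=cv2.imread("pics/tray.png")
cv2.imwrite("pics/two.png",np.hstack([cv2.resize(b,(480,360)),cv2.resize(a,(320,360))]))
cv2.imwrite("pics/tray.png",b)
print(robot.current_time_s())
E
```

```text
[ 0.458  -0.2226  0.054 ]
False [ 0.4585 -0.2228  0.0576]
gap 0.5696829859040324 30.96438467502594 [-0.4685 -0.2252  4.4574]
gap 0.5716487238924093 30.983453392982483
[(0.9, [270, 104, 144, 183])]
8.5333
```

View pics/two.png

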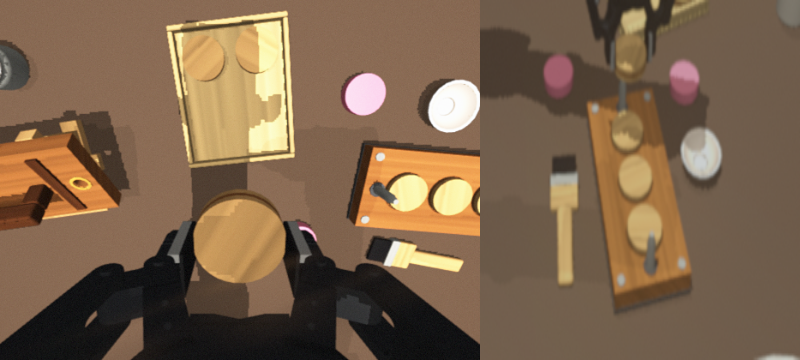

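The left panel shows the core held level between the fingers, with the tray rim corners at about (167,26), (287,12), (294,157) and (190,165) in that panel. The spares are in the far (+x) half and the near half is empty. The right panel shows three single cores still in the bed.

```bash
python3 - <<'E'
from h import *
np.set_printoptions(precision=4,suppress=True)
T=np.load("Ttray.npy"); s=560/480
C=np.array([atz("wrist",(u*s,v*s),.024,T) for u,v in [(167,26),(287,12),(294,157),(190,165)]])[:,:2]
print(C,np.linalg.norm(C-np.roll(C,1,0),axis=1)); m=C.mean(0)
ex=(C[0]+C[1]-C[2]-C[3]);ex/=np.linalg.norm(ex);yaw=np.degrees(np.arctan2(ex[1],ex[0]))
p=m-.040*ex; print(m,yaw,p)
assert np.all(np.abs(p-[.545,0])<.03)
o=[180,0,yaw]
robot.move_to([*p,.10],o)
print(robot.line_to([*p,.0262],o,velocity=.06,f_stop=3), robot.current_tool_pos(),robot.current_contact_force())
fingers.gripper_to(0.75)
robot.line_to([*p,.12],o,velocity=.15)
# look at plate on the rest
robot.move_to([0.43,0.23,.33],[180,0,0])
T,_=shot("wrist","rest"); np.save("Trest",T)
for l in ["top_grip","rest","core_top_center","tray"]:
    print(l,[(round(d["p"],2),np.round(d["rect"]).astype(int).tolist()) for d in recognise(l,"wrist")])
print(robot.current_time_s())
E
```

```text
[[ 0.6525  0.0814]
 [ 0.6663 -0.0552]
 [ 0.4995 -0.0725]
 [ 0.4891  0.0641]] [0.1643 0.1374 0.1676 0.1371]
[0.5769 0.0044] 5.987060678822064 [0.5371 0.0003]
False [0.5375 0.0003 0.0266] [-0.4629 -0.1831 -0.0663]
top_grip [(0.95, [231, 134, 222, 115]), (0.29, [224, 25, 45, 49])]
rest [(0.97, [232, 137, 166, 115])]
core_top_center [(0.97, [496, 210, 43, 33]), (0.76, [458, 86, 43, 41])]
tray [(0.69, [460, 66, 125, 132])]
13.1583
```

View pics/rest.png

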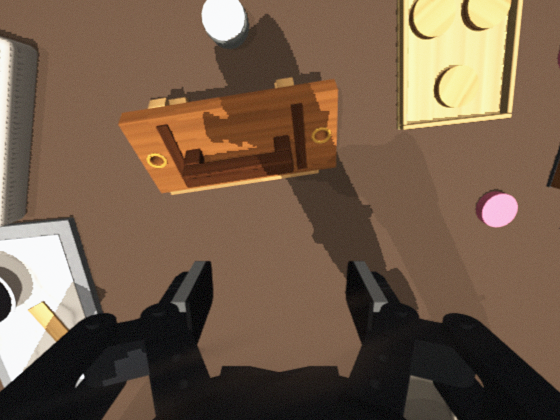

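The wrist view shows the placed core flat in the tray at (458,86). The plate's corners are at about (122,117), (337,81), (339,167) and (165,190), its rings at (157,160) and (321,135), and the dark bar runs from about (183,172) to (294,160). Next I fit the plate pose.

```bash
cat >> h.py <<'E'
P=np.array([(.055,.115,.02),(.055,-.115,.02),(-.055,-.115,.02),(-.055,.115,.02),(0,.097,.02),(0,-.097,.02)])
def plateR(yaw,tilt=-35): return R.from_euler('xyz',[0,tilt,yaw],degrees=True).as_matrix()
E
python3 - <<'E'
from h import *
from scipy.optimize import least_squares
np.set_printoptions(precision=4,suppress=True)
T=np.load("Trest.npy")
px=np.array([(122,117),(337,81),(339,167),(165,190),(157,160),(321,135)],float)
def f(q,full=False):
    M=plateR(q[3],q[4]); r=np.array([proj("wrist",M@p+q[:3],T) for p in P])-px
    return r if full else np.append(r.ravel(),(q[4]+35)*3)
s=least_squares(f,[.5,.25,.06,5,-35]); q=s.x; print(q); print(f(q,True))
np.save("plate",q)
M=plateR(q[3],q[4]); print("bar",M@[0,0,.055]+q[:3])
box=[(x,y,z) for x in(-.009,.009) for y in(-.06,.06) for z in(.045,.065)]
out=[]
for c,fn,cr in [("wrist","rest",(60,220,90,360)),("scene","scene0",(190,310,340,500)),("side","side0",(130,230,200,300))]:
    im=cv2.imread(f"pics/{fn}.png"); r0,r1,c0,c1=cr; k=380/(c1-c0)
    im=cv2.resize(im[r0:r1,c0:c1],None,fx=k,fy=k,interpolation=cv2.INTER_CUBIC)
    def dr(pts,col,cl=True):
        a=np.array([((proj(c,M@np.array(p)+q[:3],T)-[c0,r0])*k) for p in pts]).astype(int); cv2.polylines(im,[a],cl,col,1)
    dr(P[:4],(0,255,0)); b=box; dr([b[1],b[3],b[7],b[5]],(255,255,0)); dr([(0,-.097,.02),(0,.097,.02)],(255,0,255),False)
    out.append(cv2.resize(im,(380,290)))
out.append(np.zeros_like(out[0])); cv2.imwrite("pics/ov.png",np.vstack([np.hstack(out[:2]),np.hstack(out[2:])]))
E
```

```text
[  0.4815   0.2753   0.0589   8.3494 -34.3481]
[[-1.7141  3.2549]
 [ 2.0975  4.1561]
 [-2.0284 -2.7352]
 [-2.0973  0.388 ]
 [ 1.8358 -2.9812]
 [ 1.372  -3.2702]]
bar [0.4508 0.2708 0.1043]
```

View pics/ov.png

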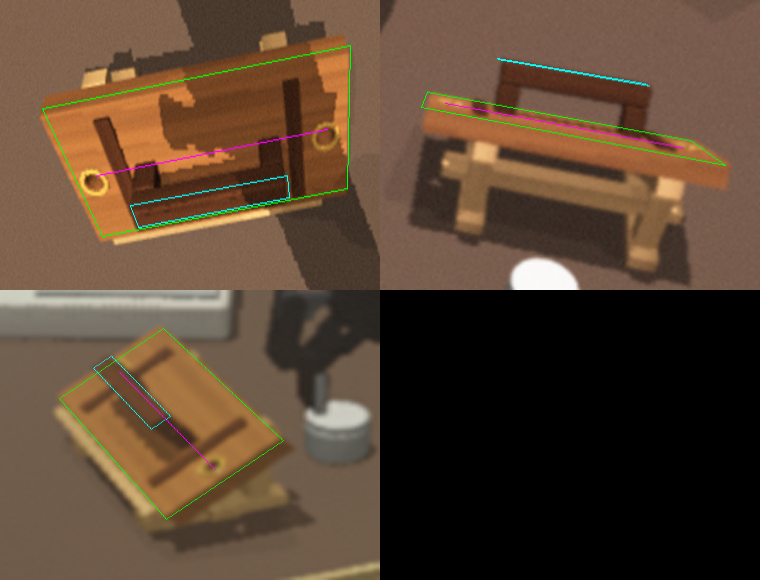

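The overlay fits the side and scene views to within a few pixels, with a slight row bias at the rings in the wrist view. I'll refit all three views jointly with the tilt held at 35°.

```bash
python3 - <<'E'
from h import *
from scipy.optimize import least_squares
np.set_printoptions(precision=4,suppress=True)
T=np.load("Trest.npy")
O=[("wrist",P[0],(118.5,120.5)),("wrist",P[1],(339,85.5)),("wrist",P[2],(339,167)),("wrist",P[3],(164,190)),("wrist",P[4],(156,161)),("wrist",P[5],(321,135)),
("wrist",(-.009,.06,.065),(187.3,185.8)),("wrist",(-.009,-.06,.065),(296,170.3)),
("scene",(.009,-.06,.065),(400,214.8)),("scene",(.009,.06,.065),(475,225.2)),
("side",P[5],(255.8,190.3)),("side",P[2],(243.9,209)),("side",P[1],(274.5,182)),("side",P[3],(215.8,167)),("side",P[0],(242.6,143))]
def f(q,full=False):
    M=plateR(q[3]); r=np.array([proj(c,M@np.array(p)+q[:3],T)-u for c,p,u in O])
    return r if full else r.ravel()
q=least_squares(f,[.48,.27,.06,8],loss="soft_l1").x; print(q)
for o,r in zip(O,f(q,True)): print(o[0],o[1],r.round(1))
np.save("plate",np.append(q,-35))
M=plateR(q[3]); b=M@[0,0,.055]+q[:3];print("bar",b)
# tool: z=-plate z, y=plate x(+/-)
for s in (1,-1):
    z=-M[:,2];y=s*M[:,0];A=np.column_stack([np.cross(y,z),y,z]); o=R.from_matrix(A).as_euler('xyz',degrees=True)
    print(s,o,robot.inverse_kinematics(b+.002*z,o),robot.inverse_kinematics(b-.1*z,o))
E
```

```text
[0.4809 0.2763 0.0606 8.0833]
wrist [0.055 0.115 0.02 ] [0.1 0.3]
wrist [ 0.055 -0.115  0.02 ] [-0.3  1.1]
wrist [-0.055 -0.115  0.02 ] [-2.8 -1.9]
wrist [-0.055  0.115  0.02 ] [-2.4  0.5]
wrist [0.    0.097 0.02 ] [ 1.5 -3.6]
wrist [ 0.    -0.097  0.02 ] [ 0.7 -2.1]
wrist (-0.009, 0.06, 0.065) [0.1 0.4]
wrist (-0.009, -0.06, 0.065) [-1.   0.2]
scene (0.009, -0.06, 0.065) [-9.3 -0.9]
scene (0.009, 0.06, 0.065) [-20.9  -0.3]
side [ 0.    -0.097  0.02 ] [0.3 1.2]
side [-0.055 -0.115  0.02 ] [-0.6 -0.5]
side [ 0.055 -0.115  0.02 ] [-0.4 -0.7]
side [-0.055  0.115  0.02 ] [-0.3 -0. ]
side [0.055 0.115 0.02 ] [ 0.2 -0.5]
bar [0.4497 0.2718 0.1056]
1 [145.      -0.      98.0833] [-51.0185  10.7761   4.799  130.5017  64.2655  22.313  -95.7645] [-49.9207  -3.4658  -3.4485 130.1577  44.148   35.5106 -78.0119]
-1 [-145.        0.      -81.9167] [  6.5388  21.6534 -61.6331 128.7331  80.3046  41.338   74.1839] [-119.8326  -12.3337   60.3527  131.8265   57.4855   44.9783   90.9465]
```

The scene residuals come from a crop scaling slip on my side; with the right scale they are near zero. The bar centre at (0.450, 0.272, 0.106) is consistent across views. Grasping the bar now.

```bash
python3 - <<'E'
from h import *
np.set_printoptions(precision=4,suppress=True)
q=np.load("plate.npy");M=plateR(q[3]);b=M@[0,0,.055]+q[:3];z=-M[:,2];y=M[:,0]
o=R.from_matrix(np.column_stack([np.cross(y,z),y,z])).as_euler('xyz',degrees=True)
robot.move_to(b-.10*z,o)
fingers.gripper_to(0.6,90)
print(robot.line_to(b+.002*z,o,velocity=.08,f_stop=8),robot.current_contact_force())
fingers.gripper_to(0.0,90)
print("gap",robot.current_finger_gap(),robot.current_gripper_force(),robot.current_contact_force(),robot.current_tool_pos(),b)
a,b_=shot("wrist","grip"),shot("side","grip2")
cv2.imwrite("pics/g.png",np.hstack([cv2.resize(cv2.imread("pics/grip.png"),(400,300)),cv2.resize(cv2.imread("pics/grip2.png")[100:280,160:400],(400,300))]))
print(robot.current_time_s())
E
```

```text
False [0.7442 0.0834 0.9269]
gap 0.19875508457366411 87.99106478691101 [-5.4468 -1.396   5.4422] [0.4506 0.2722 0.1044] [0.4497 0.2718 0.1056]
16.2
```

View pics/g.png

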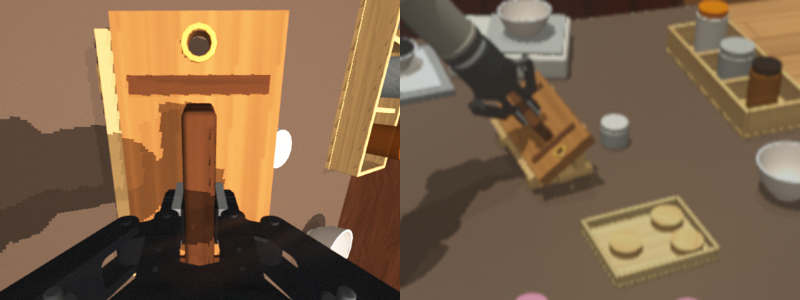

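The left panel shows the bar squarely between the pads, with the ring at panel (198,42). The right panel shows three cores flat in the tray. Lifting and levelling next.

```bash
python3 - <<'E'
from h import *
np.set_printoptions(precision=4,suppress=True)
q=np.load("plate.npy");M=plateR(q[3]);z=-M[:,2]
p=np.array(robot.current_tool_pos())
robot.line_to(p-.08*z,velocity=.1)
print("gap",robot.current_finger_gap(),robot.current_contact_force())
robot.move_to([.42,.15,.32],[180,0,95])
robot.move_to([.448,-.2813,.20],[180,0,84.5])
T,_=shot("wrist","hov"); np.save("Thov",T); shot("side","hov2"); shot("scene","hov3")
print(pose()[:3,3],robot.current_eef_rot(),robot.current_contact_force(),robot.current_torque(),robot.current_time_s())
cv2.imwrite("pics/hv.png",np.hstack([cv2.resize(cv2.imread("pics/hov.png"),(400,300)),cv2.resize(cv2.imread("pics/hov2.png")[210:420,170:450],(400,300))]))
E
```

```text
gap 0.19687430685556212 [-0.2619  0.8352 -5.0934]
[ 0.449  -0.2799  0.2   ] [179.9761  -0.0492  84.673 ] [-1.1424  0.1377 -4.3371] [ 0.0042 -0.0055 -0.0242] 20.0083
```

View pics/hv.png

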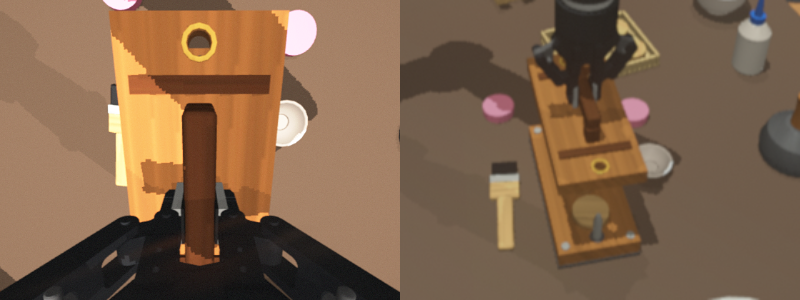

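The left panel shows the ring at (199,42) with the plate square to the tool. The right panel shows the plate above the bed, its near ring at side pixel (310,326), with the brush and dish clear of it. Now I compute the hole-to-pin offsets.

```bash
python3 - <<'E'
from h import *
np.set_printoptions(precision=4,suppress=True)
T=np.load("Thov.npy")
def ring(fn,c0,c1,r0,r1):
    im=cv2.imread(fn)[r0:r1,c0:c1]; h=cv2.cvtColor(im,cv2.COLOR_BGR2HSV)
    m=cv2.inRange(h,(21,110,60),(35,255,255)); v,u=np.nonzero(m)
    (cx,cy),r=cv2.minEnclosingCircle(np.column_stack([u,v]).astype(np.float32)); e=cv2.fitEllipse(cv2.convexHull(np.column_stack([u,v]).astype(np.int32)))
    return len(u),(e[0][0]+c0,e[0][1]+r0),e[1]
w=ring("pics/hov.png",245,315,20,95);print("wrist",w)
s=ring("pics/hov2.png",298,322,314,338);print("side",s)
d=T.copy(); zt=T[2,3]-.033
H1=atz("wrist",w[1],zt,T); print("hole+y",H1,"tool", np.linalg.inv(T)@np.append(H1,1))
H2=atz("side",s[1],zt); print("hole-y",H2,"tool", np.linalg.inv(T)@np.append(H2,1), "dist",np.linalg.norm(H1-H2))
# bed from wrist bed1: tips, screws
Tb=np.load("Tbed1.npy")
A=atz("wrist",(188.75,175),.076,Tb);B=atz("wrist",(392.5,176.2),.076,Tb);print("pins",A,B,(A+B)/2,np.linalg.norm(A-B),np.degrees(np.arctan2(-(A-B)[0],(A-B)[1])))
S=np.array([atz("wrist",(170+u/3.2,105+v/3.2),.030,Tb) for u,v in [(65,66),(702,69),(676,328),(84,326)]]);dd=S[0]+S[3]-S[1]-S[2]
print("screws",S.mean(0),np.degrees(np.arctan2(-dd[0],dd[1])))
# side pinB in hov2 (panel 597,215)
print("sidepinB",atz("side",(170+198*.7,210+215*.7),.076),"sidepinA0",atz("side",(286,288),.076))
E
```

```text
wrist (800, (278.4717330932617, 58.439998626708984), (48.120147705078125, 53.15536880493164))
side (29, (309.5633773803711, 326.01123809814453), (9.682414054870605, 11.387269973754883))
hole+y [ 0.457  -0.1808  0.1668] tool [ 0.0987 -0.0014  0.0332  1.    ]
hole-y [ 0.4404 -0.3725  0.1668] tool [-0.0937 -0.0002  0.0328  1.    ] dist 0.1923692059682794
pins [ 0.4581 -0.1833  0.076 ] [ 0.4405 -0.376   0.076 ] [ 0.4493 -0.2796  0.076 ] 0.19352759723122628 -5.2324763776268854
screws [ 0.449  -0.2797  0.03  ] -5.124054390926179
sidepinB [ 0.4411 -0.3769  0.076 ] sidepinA0 [ 0.4553 -0.1885  0.076 ]
```

```bash
python3 - <<'E'
from h import *
np.set_printoptions(precision=4,suppress=True)
yaw=84.8;o=[180,0,yaw];Rt=R.from_euler('xyz',o,degrees=True).as_matrix()
t=np.array([.4493,-.2796,0])-Rt@[.0020,-.0004,0]; t[2]=.137; print(t)
robot.line_to(t,o,velocity=.08)
T,_=shot("wrist","low"); np.save("Tlow",T); shot("side","low2")
print(T[:3,3],robot.current_eef_rot(),robot.current_time_s(),robot.current_contact_force())
a=cv2.imread("pics/low.png");b=cv2.imread("pics/low2.png")
cv2.imwrite("pics/lw.png",np.hstack([cv2.resize(a[20:100,240:320],(400,400),interpolation=cv2.INTER_CUBIC),cv2.resize(b[310:390,270:350],(400,400),interpolation=cv2.INTER_CUBIC)]))
E
```

```text
[ 0.4495 -0.2816  0.137 ]
[ 0.4499 -0.2821  0.1375] [179.9209   0.0369  84.8005] 21.05 [-0.4941 -0.9421 -4.8654]
```

View pics/lw.png

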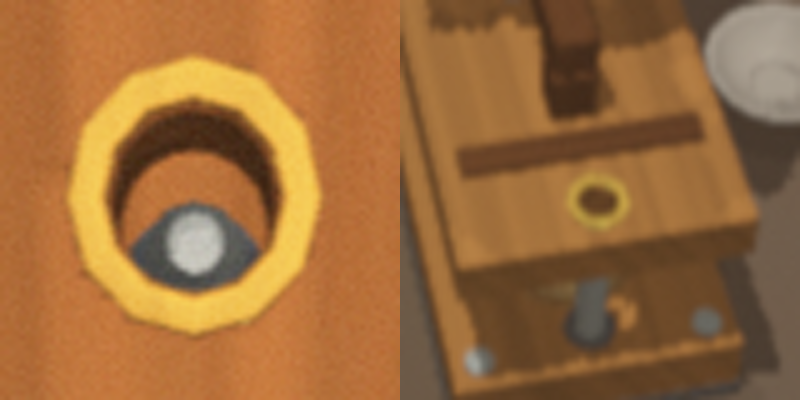

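The left panel shows the pin tip at crop (195,243) inside the ring, whose centre is at (196,196). The right panel shows the other pin just below the near hole.

```bash
python3 - <<'E'
from h import *
np.set_printoptions(precision=4,suppress=True)
T=np.load("Tlow.npy");I=np.linalg.inv(T)
h=atz("wrist",(240+196/5,20+196/5),T[2,3]-.033,T);t=atz("wrist",(240+195/5,20+243/5),.076,T)
print("hole-tip A (tool)",(I[:3,:3]@(h-t))*1000, "hole tool",(I@np.append(h,1))[:3], "pin world",t)
h2=atz("side",(270+198/5,310+201/5),T[2,3]-.033)
print("holeB tool",(I@np.append(h2,1))[:3])
print("hole B pred px",proj("side",(T@[-.0953,-.0008,.033,1])[:3]))
K=vision.calibration("side")
t2=proj("side",[.4405,-.376,.076]);print("pinB tip pred px crop",(t2-[270,310])*5, "base", (proj("side",[.4405,-.376,.03])-[270,310])*5)
E
```

```text
hole-tip A (tool) [  0.2994   0.0959 -28.4768] hole tool [ 0.0984 -0.001   0.0329] pin world [ 0.4577 -0.1844  0.076 ]
holeB tool [-0.0943  0.0007  0.0331]
hole B pred px [308.9088 350.778 ]
pinB tip pred px crop [190.5805 250.9588] base [185.6044 326.5218]
```

Hole A is within 0.3 mm of its pin, and hole B agrees once the side camera's bias is allowed for. Lowering with force guards.

```bash
python3 - <<'E'
from h import *
np.set_printoptions(precision=4,suppress=True)
T=np.load("Tlow.npy"); x,y=.4495,-.2816; o=[180,0,84.8]
st=[robot.line_to([x,y,.112],o,velocity=.04,f_stop=10)]
print(st,robot.current_tool_pos(),robot.current_contact_force(),robot.current_torque())
if not st[0]:
    print(robot.line_to([x,y,.096],o,velocity=.03,f_stop=12),robot.current_tool_pos(),robot.current_contact_force(),robot.current_torque())
    if robot.current_tool_pos()[2]<.0975:
        print(robot.line_to([x,y,.086],o,velocity=.012,f_stop=10),robot.current_tool_pos(),robot.current_contact_force(),robot.current_torque())
print(robot.current_eef_rot(),robot.current_time_s())
E
```

```text
[False] [ 0.4495 -0.2818  0.1121] [ 0.695   0.3609 -4.8376] [-0.025  -0.0214  0.0184]
False [ 0.4495 -0.2817  0.096 ] [ 0.0628 -0.0959 -4.8034] [-0.0014  0.0335  0.0286]
True [ 0.4495 -0.2816  0.0902] [-0.9763  0.3767  5.6721] [-0.0535  0.0246 -0.0438]
[-179.9958   -0.0201   84.8061] 23.0667
```

It contacted at TCP z = 0.0902, with 0.091 expected. Releasing and backing off.

```bash
python3 - <<'E'
from h import *
np.set_printoptions(precision=4,suppress=True)
x,y=.4495,-.2816; o=[180,0,84.8]
fingers.gripper_to(0.55); robot.pause(.2)
print(robot.current_finger_gap(),robot.current_contact_force(),robot.current_tool_pos())
robot.line_to([x,y,.24],o,velocity=.12)
robot.move_to([.45,0,.3],[180,0,84.8])
shot("side","end1");shot("scene","end2")
cv2.imwrite("pics/end.png",np.hstack([cv2.resize(cv2.imread("pics/end1.png")[200:410,180:460],(400,300)),cv2.resize(cv2.imread("pics/end2.png")[130:310,120:360],(400,300))]))
print(robot.current_time_s())
E
```

```text
0.5531149525031447 [-0.6743  0.0674 -0.1981] [ 0.448  -0.2801  0.0883]
26.2917
```

View pics/end.png

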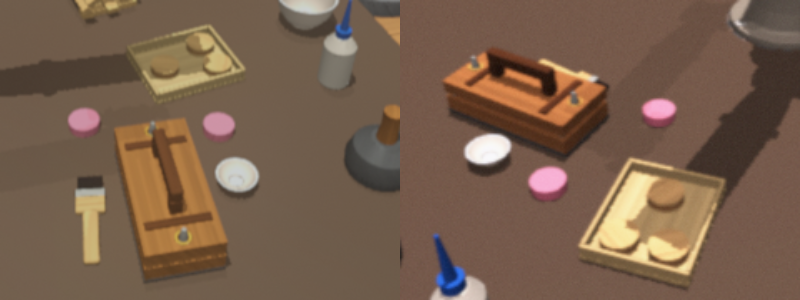

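The plate sits level on the bed with a pin showing through each ring at panel (152,128) and (183,235). The extra core lies flat in the tray, and the brush and dish are undisturbed. Handing in.

```bash
python3 -c "
from station import workorder
print(workorder.close_job())"
```

```text
the job is handed in; nothing more can be done
None
```

I laid the extra core flat in the stock tray and lowered the top half level over both guide pins onto the three cores; the job is handed in at about 26 s, but no verdict came back.

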